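# Put the drill bit away in its hole of the sprung bit rail

## Robot

A 6-joint arm with a two-finger parallel gripper is mounted at the origin on the work surface. World frame = base frame: x ahead of the robot, y to its left, z up, the work surface at z = 0. Lengths are in m, angles in rad, forces in N, time in s.
With the tool pointing down it reaches from about 0.25 to 0.725 m from the base axis. Payload 4 kg.
Tool frame: the origin (TCP) lies at the very end of the fingers, on their centre line; the grasp point (between the pads) lies bot.grasp_offset behind it (bot.grasp_offset is the distance from the TCP to the grasp point, in m); z points along the fingers, y is the direction in which the jaws open and shut (so a half turn about z gives the same grasp; the last joint's range is limited). The gripper opens to 85 mm and grips with 20 to 120 N. Pads are 22 mm wide; open, the fingers measure 114 mm over their backs; the gripper's body (76 mm by 85 mm) begins 54 mm behind the grasp point. The pads swing forward as they close: fully open they stand 13 mm farther back than shut.
Start: joints at [1.239, 0.241, 0.005, 1.335, 0, 1.571], TCP at [0.163, 0.473, 0.231] pointing down, gripper open.
Joint ranges: [-2.72, 2.72], [-1.05, 1.87], [-1.09, 1.28], [-1.99, 2.15], [-1.42, 1.44], [-3.14, 3.14]. Speed limits (rad/s): [2.79, 2.79, 3.14, 3.14, 3.14, 3.14].

## Interface

Orientations are given as a unit quaternion [x, y, z, w].
In Python, from workcell import bot gives the robot as it stands. The module is installed in compiled form; this text tells all that it offers.
- The arm moves only by the shell command python3 -m jog 'ROWS' [OPENING]. ROWS is JSON, a list that holds one entry, the list of rows, each a list of 6 numbers: the shift along the tool's x, y, z in m, then the turn, a rotation vector about the tool's x, y, z in degrees. In form: [[[dx, dy, dz, wx, wy, wz], ...]]. A call has 1 to 12 rows; each row shifts and turns the pose as measured when the row begins, along the tool's axes as they then stand; what a row does not reach is not made up. A row lasts 1/8 s, in which the tool goes at most 62.5 mm and 10.7 degrees, less where a joint would pass 70% of its speed; a pose out of reach is approached as far as the arm can. A call is refused whole if a number of a shift passes 0.0625 or a number of a turn 10.7, either way. A call with a gripper value outside its range is refused whole. OPENING is the finger opening in m, from 0 to 0.0854, set as the call begins (- or left out, the last holds). The fingers move at their own pace and stop on an object; the grip force is fixed at half the most. Time passes only in rows, so rows that do not move let the fingers close. It gives the time, the measured TCP pose, the force and the opening at its end, in the units of the state.
- bot.get_obs(): the state, without advancing time (a new reading comes with each control period).
- bot.camera(name): name is "side" or "top"; returns a dict with "pixels" (400x640x3 uint8, red, green, blue), "fx", "fy", "cx", "cy" (pixels), "rvec" (rotation vector, rad) and "tvec" (3), from world to camera coordinates, as OpenCV has them. Camera axes: x right, y down, z forward; pixel columns grow to the right and rows downward; lengths in m; the calibration is good to about 2 mm. A picture is of the moment at which its call begins. There is no depth.
- bot.job_done(): hands the job in, once; it reports no verdict.
The state is a dict: "clock": time; "joint_pos": joint angles; "joint_vel": joint speeds; "tau": joint torques, N m; "eef_pos": TCP position; "tool_rot": TCP orientation; "ft_force": force on the tool from outside, world axes, zero at the start; "ft_torque": the same for the moment, N m; "grip_width": finger opening in m.
Only numpy, scipy, OpenCV 4.12 (cv2) and the standard library are available. Lean on these libraries where they do the work, as an engineer would, in place of code of your own. Each camera call takes 0.05 s, during which the arm holds its last target. There are 200 camera calls.

## Task

Put the drill bit that stands in the timber block away in the bit rail: find the hole of the yellow strip that matches its diameter, and let it in upright until it stands fully home, then let go. The strip has shifted in its channel and is sprung, so feel for the hole with a light touch and never load the strip with more than 20 N. Leave the spare bits in the drill case and the other things on the bench alone.

Things in the scene. Friction and masses are not known exactly. Their poses are not given: they have to be found in the camera images.
- bit12_mid (a point): Middle of the 12 mm masonry bit: round steel, standing upright on its flat shank end, 12 mm in diameter over its whole length, 88 mm long (top 6 mm tapers to the point). Point on its axis, half-way up, 44 mm above its foot; z is its axis, up. The foot has a 1 mm bevel. Best gripped 60 to 70 mm above the foot. It starts in the timber block, or as a spare in the open white drill case at the robot's right (75 mm high)
- bit15_mid (a point): Middle of the 15 mm masonry bit: round steel, standing upright on its flat shank end, 15 mm in diameter over its whole length, 96 mm long (top 7.5 mm tapers to the point). Point on its axis, half-way up, 48 mm above its foot; z is its axis, up. The foot has a 1 mm bevel. Best gripped 60 to 70 mm above the foot. It starts in the timber block, or as a spare in the open white drill case at the robot's right (75 mm high)
- bit18_mid (a point): Middle of the 18 mm masonry bit: round steel, standing upright on its flat shank end, 18 mm in diameter over its whole length, 104 mm long (top 9 mm tapers to the point). Point on its axis, half-way up, 52 mm above its foot; z is its axis, up. The foot has a 1 mm bevel. Best gripped 60 to 70 mm above the foot. It starts in the timber block, or as a spare in the open white drill case at the robot's right (75 mm high)
- block: Fixed block of brown scrap timber, 70 x 70 mm, 30 mm high, with one central well 25 mm wide and 20 mm deep in which the bit to be put away stands (foot 10 mm above the bench). Origin: centre of its underside
- rail: Fixed bit rail: aluminium channel 66 mm (x) by 236 mm (y), walls 28 mm high, with a yellow hole strip (54 x 200 mm, 22 mm thick) inside. Origin: centre of its underside. Row of five through holes along y at x = 0, for bits of 9, 12, 15, 18, 21 mm, each 1 mm wider than its bit, with 1 mm bevelled rim; with the strip centred they lie at y = -80, -40, 0, +40, +80 mm
- row_mid (a point): Point on the rail, 38 mm above its origin: where the middle (15 mm) hole's mouth is if the strip is centred; axes as the rail. But the strip has play: it is jammed anywhere up to 14 mm either way along y, all holes shifting together (not reported; the gaps at the strip's ends show it). It does not slide under light forces. Across (x) it is centred. The strip's top is at this height
- rail_floor (a point): Centre of the channel's hard floor, 6 mm above the bench, 32 mm below the strip's top; a bit fully home stands on it. The strip is sprung: it sinks straight down, about 0.7 N per mm after a start force of 1.5 N, to a stop at 10 mm (8.5 N), then is rigid. Slide a lightly pressed bit along: at its hole the strip springs up around the foot and the force vanishes
- jar: Loose clear glass jar of nails with a steel cap, 56 mm wide, 94 mm high, a bystander. Origin: centre of its underside
- lid: Loose round blue plastic bucket lid, 260 mm wide, 16 mm high, lying flat, a bystander. Origin: centre of its underside
- level: Loose silver aluminium level on its edge, 24 x 300 mm (its y axis is the long one), 50 mm high, a bystander. Origin: centre of its underside
- driver: Loose screwdriver with a red handle, about 180 mm long, lying along its x axis, a bystander
- tape: Loose yellow tape measure, 70 x 35 mm, 65 mm high, a bystander. Origin: centre of its underside
There are look-alikes about, which are no part of the job. What is shaped like the part that bears bit15_mid but red is not meant.

How it is judged:
By the outcome, as a careful person would: the job done as asked, in the order asked, and still so for the second after the job is handed in, with the robot touching nothing.
It also fails if it takes over 58 s, if anything falls off the work surface, if the arm or the gripper's body presses on something with over 40 N, if the wrist force passes 120 N, or if a joint passes its speed limit or range.

## Working session

There is one attempt and no reset: what is moved stays moved. The work goes in short steps, Python scripts to look and compute and a shell command to move; the robot and the scene stay as the last step left them, time stands still between calls to the robot, and variables do not carry over. Pictures are saved under pics/ and viewed, on a budget of 10 in all, crops included, one or two more only if the job needs it, and the job is handed in when it is done.

```bash
mkdir -p pics; cat > h.py <<'E'
import cv2,numpy as np
from workcell import bot
def grab(n,f):
    c=bot.camera(n); np.savez(f'pics/{f}.npz',**c); cv2.imwrite(f'pics/{f}.png',c['pixels'][:,:,::-1]); return c
def load(f): return dict(np.load(f'pics/{f}.npz'))
def ray(c,u,v):
    R=cv2.Rodrigues(np.array(c['rvec'],float))[0]; t=np.array(c['tvec'],float).reshape(3)
    d=R.T@np.array([(u-c['cx'])/c['fx'],(v-c['cy'])/c['fy'],1]); return -R.T@t,d
def onz(c,u,v,z):
    o,d=ray(c,u,v); return o+d*(z-o[2])/d[2]
def proj(c,p):
    K=np.array([[c['fx'],0,c['cx']],[0,c['fy'],c['cy']],[0,0,1.]])
    return cv2.projectPoints(np.array(p,float).reshape(-1,1,3),np.array(c['rvec'],float),np.array(c['tvec'],float),K,None)[0].reshape(-1,2)
def crop(f,u0,v0,u1,v1,s,out):
    cv2.imwrite(f'pics/{out}.png',cv2.resize(cv2.imread(f'pics/{f}.png')[v0:v1,u0:u1],None,fx=s,fy=s,interpolation=cv2.INTER_CUBIC))
E
python3 - <<'E'
from h import *
for n in('top','side'):
    c=grab(n,n+'0'); print(n,c['fx'],ray(c,320,200),)
a=cv2.imread('pics/top0.png');b=cv2.imread('pics/side0.png')
print(bot.get_obs(), bot.grasp_offset)
E
```

```text
top 365.6688486516086 (array([ 0.42147342, -0.05343854,  1.20944865]), array([ 0.12495764, -0.01309855, -0.9920802 ]))
side 390.07470089555244 (array([-0.11293881, -0.68341024,  0.70566342]), array([ 0.62045245,  0.55763852, -0.55162389]))
{'clock': 0.1, 'joint_pos': array([1.23899358e+00, 2.41339828e-01, 3.87662701e-03, 1.33515409e+00,
       6.39136548e-06, 1.57080695e+00]), 'joint_vel': array([-0.0022623 , -0.00283525,  0.0039945 , -0.00264297, -0.00202621,
       -0.00041557]), 'tau': array([ 6.37217511e-06, -3.73138046e+01,  2.53010076e+01,  1.08896455e-02,
       -4.12292331e-05,  9.32748236e-06]), 'eef_pos': array([0.16269673, 0.4722198 , 0.2305076 ]), 'tool_rot': array([ 1.65146568e-01,  9.86268616e-01, -8.97455824e-04, -1.53505602e-04]), 'ft_force': array([ 0.36233128, -0.11432676, -0.49575306]), 'ft_torque': array([-0.02748365,  0.00130146,  0.03463609]), 'grip_width': 0.08526349164630494} 0.0187
```

View pics/top0.png

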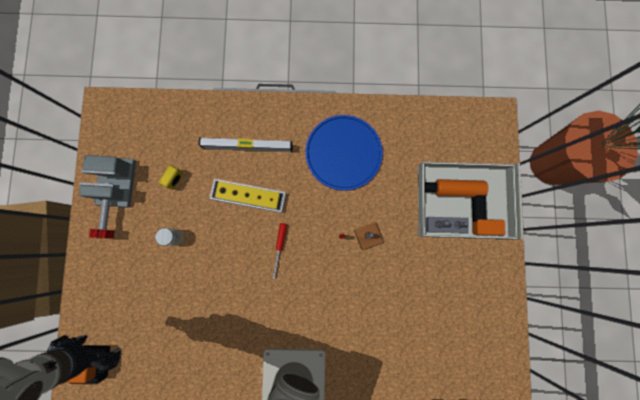

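View pics/side0.png

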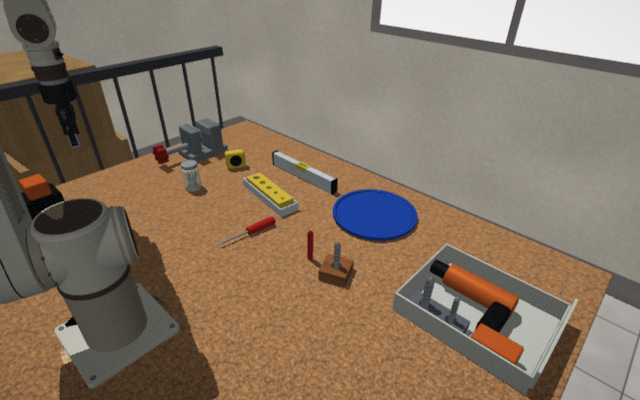

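The top view shows the block with the steel bit at (369,236), a red look-alike standing at (346,236), the rail at (248,195) and the case at (468,200). In the side view, the bit is at (337,255), the red one at (310,245) and the spares at (428,290) and (455,308). The target is the grey bit in the block, because the red one isn't meant and the spares stay in the case. I'll confirm this in one enlarged composite.

```bash
python3 - <<'E'
from h import *
a=cv2.imread('pics/top0.png');b=cv2.imread('pics/side0.png')
def z(im,u,v,w,h,W,H): return cv2.resize(im[v:v+h,u:u+w],(W,H),interpolation=cv2.INTER_CUBIC)
top=np.hstack([z(a,205,172,84,45,504,270),z(a,337,216,49,45,294,270)])
bot_=np.hstack([z(b,295,225,65,65,325,325),z(b,405,265,90,65,450,325)])
bot_=cv2.resize(bot_,(798,325)); cv2.imwrite('pics/comp.png',np.vstack([top,bot_]))
E
```

```text
(no output)
```

View pics/comp.png

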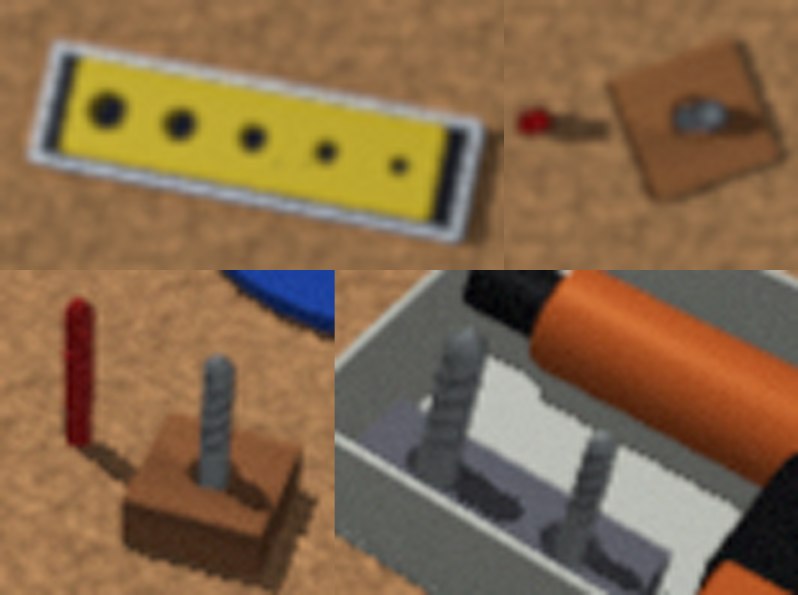

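The top crop has holes at about (222.8,190.3), (235,192.7), (247.2,194.8), (259.3,197.3) and (271.5,199.5). The strip's end gaps are unequal, wider at the small-hole end. The block holds the grey bit, the red one stands apart, and the two grey spares in the case are one thick and one thin. Next I'll measure the bit's position and diameter.

```bash
python3 - <<'E'
from h import *
t=load('top0');s=load('side0')
# holes
a=t['pixels'][:,:,::-1].copy()
hsv=cv2.cvtColor(a,cv2.COLOR_BGR2HSV)
y=cv2.inRange(hsv,(20,120,90),(35,255,255)); y[:, :205]=0; y[:,292:]=0; y[:172]=0; y[218:]=0
cn=max(cv2.findContours(y,0,2)[0],key=cv2.contourArea)
m=np.zeros_like(y);cv2.fillPoly(m,[cn],255)
g=a[:,:,2].astype(float); w=np.where(m>0,np.clip(150-g,0,None),0)
er=cv2.erode(m,np.ones((3,3)))
w[er==0]=0
n,l,st,ce=cv2.connectedComponentsWithStats((w>20).astype(np.uint8))
H=[]
for i in range(1,n):
    if st[i,4]<3: continue
    vv,uu=np.nonzero(cv2.dilate((l==i).astype(np.uint8),np.ones((3,3)))); ww=w[vv,uu]
    u,v=(uu*ww).sum()/ww.sum(),(vv*ww).sum()/ww.sum(); p=onz(t,u,v,.038); H.append(p); print('hole',u,v,st[i,4],p)
box=cv2.boxPoints(cv2.minAreaRect(cn)); print('strip', [onz(t,*q,.038)[:2].round(4) for q in box])
H=np.array(sorted(H,key=lambda p:p[1])); print('spacing',np.linalg.norm(np.diff(H,axis=0),axis=1))
# channel outer: bright grey
# block outline
hs=hsv; 
# bits in side view
b=s['pixels'][:,:,::-1]; hb=cv2.cvtColor(b,cv2.COLOR_BGR2HSV)
def col(mask,name):
    n,l,st,ce=cv2.connectedComponentsWithStats(mask)
    for i in range(1,n):
        if st[i,4]>15: print(name,st[i],ce[i])
def sub(mask,u0,v0,u1,v1):
    k=np.zeros_like(mask);k[v0:v1,u0:u1]=mask[v0:v1,u0:u1];return k
grey=(hb[:,:,1]<70).astype(np.uint8)
mg=sub(grey,325,235,350,272); mr=sub(cv2.inRange(hb,(170,100,30),(180,255,255))|cv2.inRange(hb,(0,180,30),(4,255,255)),300,225,320,268)
for nm,mk in(('grey',mg),('red',mr)):
    col(mk,nm)
    for v in range(228,272): 
        uu=np.nonzero(mk[v])[0]
        if len(uu): print(nm,v,uu.min(),uu.max(),end='; ')
    print()
E
```

```text
hole 222.4330374372829 190.0042454650714 33 [0.594734   0.24671801 0.038     ]
hole 234.5584623598505 192.28670581954086 25 [0.58814777 0.20733044 0.038     ]
hole 246.6988727858293 194.59420289855072 17 [0.58148566 0.16791836 0.038     ]
hole 258.87011173184356 196.87569832402235 11 [0.574915   0.12843856 0.038     ]
hole 271.002688172043 199.1505376344086 7 [0.56836781 0.08911122 0.038     ]
strip [array([0.5713, 0.2724]), array([0.6236, 0.2656]), array([0.5898, 0.0633]), array([0.5379, 0.0712])]
spacing [0.0398686  0.04002285 0.03997119 0.03993443]
grey [333 242   7  27 141] [336.53191489 255.26950355]
grey 242 336 338; grey 243 335 339; grey 244 335 339; grey 245 335 339; grey 246 335 339; grey 247 335 339; grey 248 335 339; grey 249 335 339; grey 250 335 339; grey 251 335 339; grey 252 334 339; grey 253 334 339; grey 254 334 339; grey 255 334 339; grey 256 334 339; grey 257 334 339; grey 258 334 338; grey 259 334 338; grey 260 334 338; grey 261 334 338; grey 262 334 338; grey 263 334 338; grey 264 334 339; grey 265 334 339; grey 266 333 339; grey 267 334 338; grey 268 336 338; 
red [308 231   5  29 132] [309.84090909 244.73484848]
red 231 309 310; red 232 308 311; red 233 308 312; red 234 308 312; red 235 308 312; red 236 308 312; red 237 308 312; red 238 308 312; red 239 308 312; red 240 308 312; red 241 308 312; red 242 308 312; red 243 308 312; red 244 308 312; red 245 308 312; red 246 308 312; red 247 308 312; red 248 308 312; red 249 308 312; red 250 308 312; red 251 308 311; red 252 308 311; red 253 308 311; red 254 308 311; red 255 308 311; red 256 308 311; red 257 308 311; red 258 308 311; red 259 308 311;
```

```bash
python3 - <<'E'
from h import *
t=load('top0');s=load('side0')
a=t['pixels'][:,:,::-1].copy();hsv=cv2.cvtColor(a,cv2.COLOR_BGR2HSV).astype(int)
b=s['pixels'][:,:,::-1].copy();hb=cv2.cvtColor(b,cv2.COLOR_BGR2HSV).astype(int)
for v in range(228,246): print(v,' '.join('%3d/%3d'%(hsv[v,u,1],hsv[v,u,2]) for u in range(362,382)))
R=cv2.Rodrigues(s['rvec'])[0]
# subpixel width in side view from saturation profile
for nm,rows,u0,u1 in(('bit',range(246,257),329,346),):
    prof=hb[list(rows),u0:u1,1]; print(nm,prof.mean(0).round(0))
p0=onz(t,369,236,.03);print(p0,'depth',(R@p0+s['tvec'].ravel())[2])
red=onz(t,343,236,.09);print(red,proj(s,[red]))
# triangulate bit: side tip (337,241.5) and axis
for h in(.098,.106,.114):
    p=onz(s,337.0,241.8,h);print(h,p,proj(t,[p]),'wpx15',.015*390/(R@p+s['tvec'].ravel())[2])
# 3d axis foot on visible block top z=.03
E
```

```text
228 154/129 157/128 158/129 155/127 158/126 158/126 154/126 155/125 154/126 156/126 155/127 153/128 159/127 156/126 156/119 145/100 133/ 92 131/113 130/139 130/145
229 154/129 161/127 157/128 153/128 153/127 155/127 155/127 159/127 154/129 154/129 155/128 156/126 159/125 157/125 152/124 152/109 135/ 91 130/100 128/134 128/149
230 155/127 159/127 155/128 156/126 157/127 157/128 156/129 159/127 158/129 157/128 158/126 158/126 157/127 156/126 156/126 153/118 142/ 99 129/ 93 133/125 128/152
231 155/127 157/127 155/130 155/128 159/122 158/116 160/110 159/114 156/119 158/121 156/124 155/127 158/129 159/128 155/128 157/122 152/106 139/ 92 127/122 130/155
232 157/130 156/131 157/128 160/115 154/104 154/ 93 141/ 83 124/ 84 118/ 93 118/104 122/109 145/120 157/127 155/127 156/124 153/123 153/112 141/ 96 126/113 127/144
233 153/132 157/128 156/121 153/ 95 123/ 87 106/ 89  88/ 75  38/ 68  10/ 75   3/ 83  21/ 84  95/ 94 151/108 161/111 163/111 159/114 153/115 144/ 99 130/ 92 125/116
234 154/131 159/128 156/111 114/ 78  30/ 68   7/ 69   8/ 63  21/ 74  25/ 90  27/104  29/ 97  11/ 71 111/ 71 157/ 78 
[... 1670 characters left out ...]
6 128/112 126/125
245 155/123 160/123 156/124 153/125 158/123 154/124 155/123 162/120 154/121 153/117 150/114 152/109 142/104 136/109 133/109 130/120 127/133 126/136 130/129 128/135
bit [137. 139. 136. 137. 126.  61.  15.  16.  18.  16.  31. 110. 130. 130.
 130. 129. 130.]
[ 0.45675269 -0.22890011  0.03      ] depth 0.9812002658742455
[ 0.45334583 -0.14053658  0.09      ] [[309.54539041 231.62021927]]
0.098 [ 0.46318501 -0.22368056  0.098     ] [[370.61826882 233.23019128]] wpx15 6.1591090486293325
0.106 [ 0.45560023 -0.22973299  0.106     ] [[373.02667257 235.70818999]] wpx15 6.241276596289502
0.114 [ 0.44801546 -0.23578541  0.114     ] [[375.47403906 238.22627734]] wpx15 6.3256661518091875
```

The row spacing comes out at 40.0 mm, so the hole geometry is trustworthy. The bit is at about (0.458, -0.228), standing in the block. It measures about 14 mm wide, so 15 mm looks most likely, and the finger opening will settle it. I'll line the tool up with the hole row and move towards the bit.

```bash
python3 -m jog '[[[0,0,0,0,0,-9.5],[-0.034,-0.0525,0,0,0,0],[-0.034,-0.0525,0,0,0,0],[-0.034,-0.0525,0,0,0,0],[-0.034,-0.0525,0,0,0,0],[-0.034,-0.0525,0,0,0,0],[-0.034,-0.0525,0,0,0,0],[-0.034,-0.0525,0,0,0,0],[-0.034,-0.0525,0,0,0,0],[-0.034,-0.0525,0,0,0,0],[-0.034,-0.0525,0,0,0,0],[-0.034,-0.0525,0,0,0,0]]]' 0.045
cat > d.py <<'E'
import sys
from h import *
from scipy.spatial.transform import Rotation as Ro
o=bot.get_obs();R=Ro.from_quat(o['tool_rot'])
tg=np.array([float(x) for x in sys.argv[1:4]])
print('pos',o['eef_pos'].round(4),'t',round(o['clock'],2),'f',o['ft_force'].round(2),'w',round(o['grip_width'],4))
print('tool shift mm',(R.inv().apply(tg-o['eef_pos'])*1000).round(1))
z=R.apply([0,0,1]);y=R.apply([0,1,0]);print('z',z.round(4),'yang',np.degrees(np.arctan2(y[1],y[0])).round(2))
E
python3 d.py .458 -.228 .16
```

```text
clock: 1.6
eef_pos: [0.4402, -0.1573, 0.2294]
tool_rot: [0.075, 0.997, -0.002, 0.001]
ft_force: [1.0, 1.5, 0.6]
grip_width: 0.0452
pos [ 0.4402 -0.1573  0.2294] t 1.6 f [1.01 1.51 0.63] w 0.0452
tool shift mm [-28.1 -67.   69.7]
z [ 0.001  -0.0042 -1.    ] yang 81.37
```

```bash
python3 -m jog '[[[-0.014,-0.034,0.02,0,0,0.8],[-0.014,-0.034,0.04,0,0,0],[0,0,0,0,0,0]]]' 
python3 d.py .458 -.228 .056
python3 - <<'E'
from h import *
t=grab('top','top1');s=grab('side','side1')
a=cv2.imread('pics/top1.png');b=cv2.imread('pics/side1.png')
f=lambda i,u,v:cv2.resize(i[v:v+60,u:u+70],(400,343),interpolation=cv2.INTER_CUBIC)
cv2.imwrite('pics/c1.png',np.hstack([f(a,335,205),f(b,300,215)]))
p=bot.get_obs()['eef_pos'];print(proj(t,[p]),proj(s,[p]))
E
```

```text
clock: 1.98
eef_pos: [0.4582, -0.2357, 0.1665]
tool_rot: [0.086, 0.996, -0.002, 0.0]
ft_force: [-1.2, 0.9, -0.1]
grip_width: 0.0447
pos [ 0.4582 -0.2357  0.1665] t 1.98 f [-1.17  0.92 -0.06] w 0.0447
tool shift mm [  1.7   8.  110.5]
z [ 5.0e-04 -3.8e-03 -1.0e+00] yang 80.17
[[378.31393233 233.61091113]] [[340.86520056 220.43414948]]
```

View pics/c1.png

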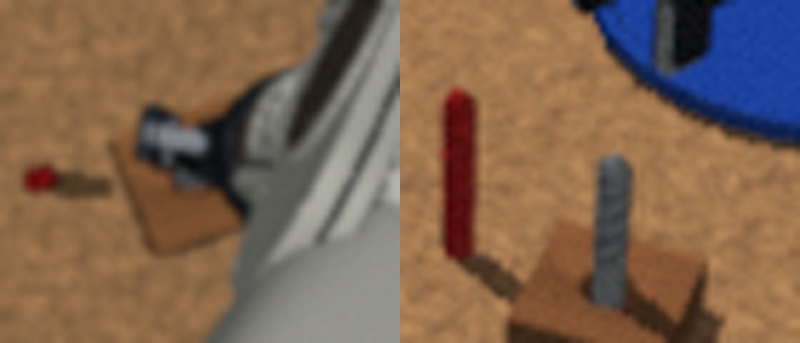

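The side crop shows the two fingers straddling the bit's line, at crop (580,5) and (680,70). The bit's tip is at crop (613,160) and the red one stays clear at (460,170). I'll correct sideways, go down and grip.

```bash
python3 -m jog '[[[0.0017,0.008,0,-0.2,0,0],[0,0,0.035,0,0,0],[0,0,0.035,0,0,0],[0,0,0.02,0,0,0],[0,0,0.018,0,0,0],[0,0,0,0,0,0]]]'
python3 d.py .458 -.228 .056
```

```text
clock: 2.82
eef_pos: [0.4659, -0.2192, 0.069]
tool_rot: [0.078, 0.997, -0.002, 0.011]
ft_force: [-0.4, 1.1, -0.8]
grip_width: 0.0449
pos [ 0.4659 -0.2192  0.069 ] t 2.83 f [-0.4   1.07 -0.77] w 0.0449
tool shift mm [ 6.7 -9.9 12.8]
z [ 0.0212 -0.0063 -0.9998] yang 81.0
```

```bash
python3 -m jog '[[[0,0,0,0,0,0]]]'; python3 d.py .458 -.228 .056
```

```text
clock: 2.95
eef_pos: [0.4669, -0.2186, 0.0706]
tool_rot: [0.078, 0.997, -0.003, 0.012]
ft_force: [0.1, 0.1, 0.5]
grip_width: 0.0451
pos [ 0.4669 -0.2186  0.0706] t 2.95 f [0.11 0.07 0.49] w 0.0451
tool shift mm [  7.7 -10.6  14.5]
z [ 0.0235 -0.0072 -0.9997] yang 81.08
```

```bash
python3 -m jog '[[[0.004,-0.005,0.005,-0.4,1.35,0.5],[0,0,0,0,0,0]]]'; python3 d.py .458 -.228 .056; python3 -m jog '[[[0,0,0,0,0,0]]]'; python3 d.py .458 -.228 .056
```

```text
clock: 3.2
eef_pos: [0.4634, -0.2234, 0.0675]
tool_rot: [0.082, 0.997, 0.001, 0.002]
ft_force: [-0.4, -0.1, 0.6]
grip_width: 0.045
pos [ 0.4634 -0.2234  0.0675] t 3.2 f [-0.41 -0.08  0.56] w 0.045
tool shift mm [ 4.6 -5.5 11.5]
z [ 0.0035  0.0024 -1.    ] yang 80.61
clock: 3.32
eef_pos: [0.4637, -0.2237, 0.0679]
tool_rot: [0.082, 0.997, 0.001, 0.002]
ft_force: [-0.2, -1.0, 0.2]
grip_width: 0.045
pos [ 0.4637 -0.2237  0.0679] t 3.33 f [-0.18 -1.04  0.24] w 0.045
tool shift mm [ 5.  -5.2 11.8]
z [ 0.0042  0.0022 -1.    ] yang 80.58
```

```bash
python3 -m jog '[[[0.005,-0.005,0.006,0,0.2,0],[0,0,0.006,0.1,0,0],[0,0,0,0,0,0]]]'; python3 d.py .458 -.228 .056
```

```text
clock: 3.7
eef_pos: [0.4571, -0.2283, 0.0548]
tool_rot: [0.082, 0.997, 0.001, -0.0]
ft_force: [0.3, -0.7, 0.4]
grip_width: 0.0452
pos [ 0.4571 -0.2283  0.0548] t 3.7 f [ 0.3  -0.74  0.42] w 0.0452
tool shift mm [-0.8  0.5 -1.2]
z [-3.0e-04  1.2e-03 -1.0e+00] yang 80.54
```

```bash
python3 -m jog '[[[0,0,0,0,0,0],[0,0,0,0,0,0],[0,0,0,0,0,0],[0,0,0,0,0,0]]]' 0; python3 d.py .458 -.228 .056; python3 -m jog '[[[0,0,0,0,0,0],[0,0,0,0,0,0]]]'; python3 d.py .458 -.228 .056
```

```text
clock: 4.2
eef_pos: [0.4572, -0.2282, 0.0547]
tool_rot: [0.082, 0.997, 0.001, -0.0]
ft_force: [-0.3, -0.7, -0.9]
grip_width: 0.0136
pos [ 0.4572 -0.2282  0.0547] t 4.2 f [-0.28 -0.67 -0.91] w 0.0136
tool shift mm [-0.8  0.4 -1.3]
z [-5.0e-04  1.2e-03 -1.0e+00] yang 80.55
clock: 4.45
eef_pos: [0.4572, -0.2282, 0.0547]
tool_rot: [0.082, 0.997, 0.001, -0.0]
ft_force: [-0.1, 0.3, -0.6]
grip_width: 0.0136
pos [ 0.4572 -0.2282  0.0547] t 4.45 f [-0.09  0.33 -0.57] w 0.0136
tool shift mm [-0.7  0.4 -1.3]
z [-5.0e-04  1.1e-03 -1.0e+00] yang 80.55
```

The opening reads 13.6 mm, between 12 and 15, so I need more evidence. I'll lift straight up and measure the bit's length and width in the images, with the spares for comparison.

```bash
python3 -m jog '[[[0,0,-0.015,0,0,0],[0,0,-0.03,0,0,0],[0,0,-0.03,0,0,0],[0,0,-0.03,0,0,0],[0,0,-0.015,0,0,0],[0,0,0,0,0,0],[0,0,0,0,0,0]]]'; python3 d.py .581 .168 .165
python3 - <<'E'
from h import *
s=grab('side','side2');t=load('side0')
b=s['pixels'][:,:,::-1]
p=bot.get_obs()['eef_pos'];u,v=proj(s,[p])[0];print(u,v, 'foot/tip if 46 below', proj(s,[p+[0,0,-.0447]]), proj(s,[p+[0,0,.0413]]),proj(s,[p+[0,0,.0513]]))
u=int(u);v=int(v)
i0=cv2.imread('pics/side0.png')
x=cv2.resize(b[v-45:v+45,u-45:u+45],(400,400),interpolation=cv2.INTER_CUBIC)
y=cv2.resize(i0[270:330,415:475],(400,400),interpolation=cv2.INTER_CUBIC)
cv2.imwrite('pics/c2.png',np.hstack([x,y])); print(u-45,v-45)
E
```

```text
clock: 5.32
eef_pos: [0.4575, -0.2284, 0.1835]
tool_rot: [0.082, 0.997, -0.0, 0.001]
ft_force: [0.0, -0.3, -1.3]
grip_width: 0.0137
pos [ 0.4575 -0.2284  0.1835] t 5.33 f [ 0.01 -0.31 -1.26] w 0.0137
tool shift mm [-56.7 411.3  18.7]
z [ 2.8e-03 -3.0e-04 -1.0e+00] yang 80.56
338.4329386828954 215.0569647538903 foot/tip if 46 below [[337.65034054 230.43943443]] [[339.19607621 200.05700597]] [[339.3870024  196.30422898]]
293 170
```

View pics/c2.png

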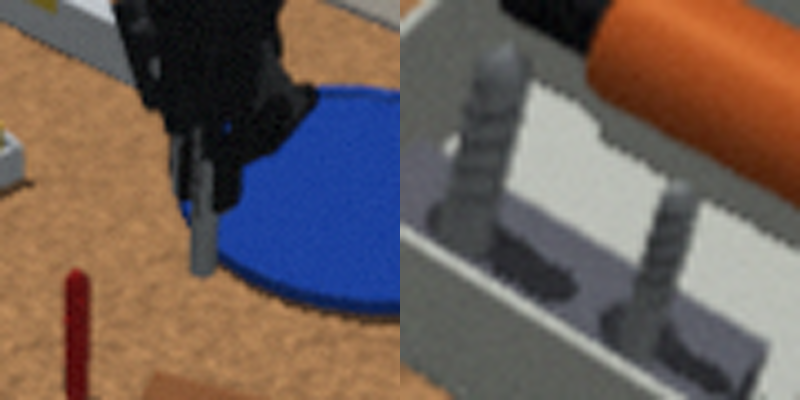

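The held bit's foot is at crop (203,273), about 6 px wide, and the red bit is at crop (77,330). The spares are at crop (480,150), about 8 px wide, and (660,270), about 5 px wide. That makes the spares 18 and 12 mm, so the held bit is the 15 mm one, and the middle hole is its match. I'll carry it over and check the widths numerically on the way.

```bash
python3 -m jog '[[[-0.007,0.03,0,0,0,0],[-0.007,0.05,0,0,0,0],[-0.007,0.05,0,0,0,0],[-0.007,0.05,0,0,0,0],[-0.007,0.05,0,0,0,0],[-0.007,0.05,0,0,0,0],[-0.007,0.05,0,0,0,0],[-0.007,0.04,0,0,0,0],[0,0.02,0,0,0,0],[0,0,0,0,0,0]]]'; python3 d.py .5815 .168 .105
python3 - <<'E'
from h import *
s=load('side0'); b=s['pixels'].astype(np.float32).mean(2)
R=cv2.Rodrigues(s['rvec'])[0]
from scipy.ndimage import map_coordinates as mc
sat=cv2.cvtColor(s['pixels'],cv2.COLOR_RGB2HSV)[:,:,1].astype(float)
def prof(img,c,tilt,n=9):
    # perpendicular profile averaged along the axis; axis direction from projecting vertical
    d=np.array(tilt)/np.linalg.norm(tilt); q=np.array([-d[1],d[0]])
    k=np.arange(-8,8.01,.5)
    P=[[mc(img,[[c[1]+d[1]*j+q[1]*x],[c[0]+d[0]*j+q[0]*x]],order=1)[0] for x in k] for j in np.linspace(-3,3,n)]
    return np.mean(P,0).round(0).astype(int)
for nm,c,z in(('thick',(487/1-400+0,150),0),('thin',(667-400,250),0)):
    u,v=415+c[0]/6.667,270+c[1]/6.667
    p=onz(s,u,v,.07); w=proj(s,[p,p+[0,0,.03]]); print(nm,p,'px/mm',.39/(R@p+s['tvec'].ravel())[2],prof(b,(u,v),w[1]-w[0]))
p=np.array([.458,-.228,.07]);w=proj(s,[p,p+[0,0,.03]]);print('bit','px/mm',.39/(R@p+s['tvec'].ravel())[2],prof(sat,w[0],w[1]-w[0]))
E
```

```text
clock: 6.62
eef_pos: [0.5757, 0.1572, 0.1719]
tool_rot: [0.084, 0.996, -0.002, -0.008]
ft_force: [-0.1, -0.1, -1.1]
grip_width: 0.0136
pos [0.5757 0.1572 0.1719] t 6.62 f [-0.09 -0.1  -1.12] w 0.0136
tool shift mm [-4.9 12.  66.7]
z [-0.0157 -0.0022 -0.9999] yang 80.33
thick [ 0.49520153 -0.45947851  0.07      ] px/mm 0.4569250743068366 [ 94  98 105 114 121 115  96  75  66  65  64  64  64  66  67  68  68  68
  67  67  71  84 110 141 167 184 187 187 187 187 187 186 186]
thin [ 0.49662552 -0.52227033  0.07      ] px/mm 0.4759780647511565 [171 173 175 176 177 177 172 158 128  92  67  58  58  59  60  61  62  64
  69  82 106 136 166 182 186 186 186 185 185 185 185 185 185]
bit px/mm 0.40625942729058473 [138 138 139 139 139 138 137 136 131 123  89  53  32  17  17  17  18  19
  17  15  28  46  82 116 124 130 130 131 130 130 129 129 129]
```

The widths come out at 17.8 and 12.8 mm for the spares (18 and 12) and 14.1 mm for the held bit, so 15 is confirmed by elimination. I'll straighten the tool and go down beside the hole, between the 12 and 15 holes.

```bash
python3 -m jog '[[[-0.005,-0.004,0.02,-0.1,-0.9,-0.2],[0,0,0.03,0,0,0],[0,0,0.018,0,0,0],[0,0,0.008,0,0,0],[0,0,0,0,0,0]]]'; python3 d.py .5815 .168 .092
python3 - <<'E'
from h import *
s=grab('side','side3')
p=bot.get_obs()['eef_pos'];print(proj(s,[p,[p[0],p[1],.047],[.5815,.168,.038]]))
cv2.imwrite('pics/c3.png',cv2.resize(s['pixels'][150:220,230:310,::-1],None,fx=8,fy=8,interpolation=cv2.INTER_CUBIC))
E
```

```text
clock: 7.25
eef_pos: [0.5776, 0.1443, 0.0935]
tool_rot: [0.086, 0.996, -0.004, -0.001]
ft_force: [0.8, 1.1, -0.9]
grip_width: 0.0135
pos [0.5776 0.1443 0.0935] t 7.25 f [ 0.78  1.07 -0.86] w 0.0135
tool shift mm [ 0.2 24.1  1.3]
z [-0.0027 -0.0071 -1.    ] yang 80.09
[[271.56783969 174.2040263 ]
 [272.37298435 186.95067145]
 [268.49045228 186.27240256]]
```

View pics/c3.png

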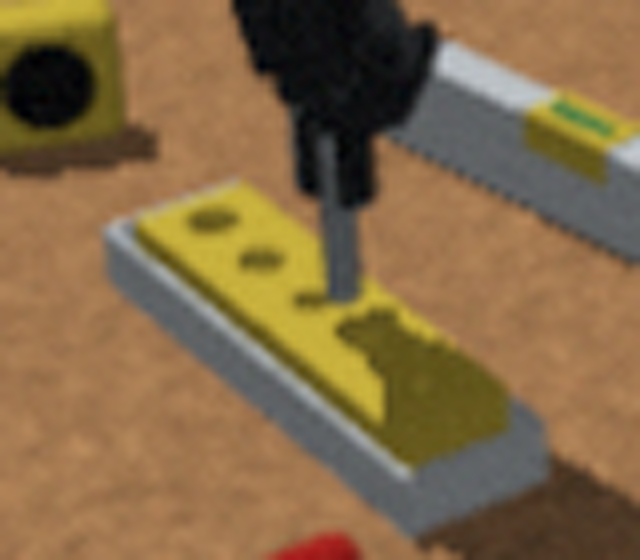

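The side crop shows the foot at (342,298) hovering just above the strip, with the 15 mm hole just beyond it at (310,300), partly hidden. The 18 mm hole is at (262,259) and the 21 mm hole at (213,220). Next I'll compare the foot with the hole row within this one camera.

```bash
python3 - <<'E'
from h import *
s=load('side3')
P=np.array([[.594734,.246718,.038],[.588148,.20733,.038],[.5815,.1679,.038]])
print(proj(s,P))
a=s['pixels'][:,:,::-1]; hsv=cv2.cvtColor(a.copy(),cv2.COLOR_BGR2HSV)
g=a[:,:,2].astype(float)
for u,v in((256,177),(262,182)):
    w=np.clip(170-g[v-3:v+4,u-5:u+6],0,None); w[w<30]=0
    vv,uu=np.mgrid[v-3:v+4,u-5:u+6]; c=((uu*w).sum()/w.sum(),(vv*w).sum()/w.sum()); print(c,onz(s,*c,.038))
print('foot',onz(s,272.3,185.9,.0488))
E
```

```text
[[256.07414457 176.42141975]
 [262.1709818  181.24807971]
 [268.51076177 186.28348816]]
(np.float64(255.99393019726858), np.float64(177.16843702579666)) [0.59129834 0.24301178 0.038     ]
(np.float64(262.0257510729614), np.float64(181.92918454935622)) [0.5849287  0.20429881 0.038     ]
foot [0.58026216 0.14713455 0.0488    ]
```

The top camera and the original bit position agree on the cross-row line. The side camera alone is ambiguous by a few mm along its ray, so I'll feel for it. I'll straighten, go 10 mm short of the hole and touch down.

```bash
python3 -m jog '[[[0,0.007,0.002,-0.4,-0.15,-0.4],[0,0.007,0.003,0,0,0],[0,0,0.002,0,0,0],[0,0,0,0,0,0]]]'; python3 d.py .5815 .168 .082
python3 -m jog '[[[0,0,0.002,0,0,0],[0,0,0.001,0,0,0]]]'; python3 d.py .5815 .168 .082
```

```text
clock: 7.8
eef_pos: [0.5822, 0.1598, 0.089]
tool_rot: [0.082, 0.997, 0.001, 0.003]
ft_force: [1.3, 0.7, -0.6]
grip_width: 0.0139
pos [0.5822 0.1598 0.089 ] t 7.8 f [ 1.31  0.7  -0.59] w 0.0139
tool shift mm [2.  8.  7.1]
z [ 0.0068  0.0012 -1.    ] yang 80.55
clock: 8.05
eef_pos: [0.5822, 0.1599, 0.086]
tool_rot: [0.082, 0.997, 0.001, 0.003]
ft_force: [0.4, -0.3, -0.0]
grip_width: 0.0137
pos [0.5822 0.1599 0.086 ] t 8.05 f [ 0.43 -0.29 -0.01] w 0.0137
tool shift mm [2.1 7.9 4. ]
z [ 0.007   0.0011 -1.    ] yang 80.56
```

```bash
python3 -m jog '[[[0.002,0,0.001,0,0.4,0],[0,0,0.001,0,0,0],[0,0,0.001,0,0,0]]]'; python3 d.py .5815 .168 .082
python3 -m jog '[[[0,0,0.001,0,0,0],[0,0,0.001,0,0,0]]]'; python3 d.py .5815 .168 .082
```

```text
clock: 8.43
eef_pos: [0.5801, 0.16, 0.0827]
tool_rot: [0.082, 0.997, 0.001, -0.0]
ft_force: [0.0, 1.1, 0.2]
grip_width: 0.0136
pos [0.5801 0.16   0.0827] t 8.43 f [0.01 1.14 0.16] w 0.0136
tool shift mm [-0.1  8.1  0.8]
z [-6.0e-04  2.2e-03 -1.0e+00] yang 80.54
clock: 8.68
eef_pos: [0.5802, 0.16, 0.0812]
tool_rot: [0.082, 0.997, 0.001, -0.0]
ft_force: [-0.9, -1.0, 2.2]
grip_width: 0.0133
pos [0.5802 0.16   0.0812] t 8.68 f [-0.89 -0.96  2.24] w 0.0133
tool shift mm [ 0.   8.1 -0.8]
z [-1.0e-04  2.4e-03 -1.0e+00] yang 80.54
```

Contact at 2.2 N, at the height I predicted. I'll press a little more and slide along the row.

```bash
python3 -m jog '[[[0,0.001,0.001,0,0,0],[0,0.001,0.0005,0,0,0],[0,0.001,0,0,0,0]]]'; python3 d.py .5815 .168 .082; python3 -m jog '[[[0,0.001,0,0,0,0],[0,0.001,0,0,0,0]]]'; python3 d.py .5815 .168 .082; python3 -m jog '[[[0,0.001,0,0,0,0],[0,0.001,0,0,0,0]]]'; python3 d.py .5815 .168 .082
```

```text
clock: 9.05
eef_pos: [0.5811, 0.1622, 0.0803]
tool_rot: [0.083, 0.997, 0.0, 0.0]
ft_force: [0.0, -1.6, 2.1]
grip_width: 0.0133
pos [0.5811 0.1622 0.0803] t 9.05 f [ 0.04 -1.63  2.11] w 0.0133
tool shift mm [ 0.5  5.8 -1.7]
z [ 1.e-03  6.e-04 -1.e+00] yang 80.49
clock: 9.3
eef_pos: [0.5818, 0.1642, 0.0805]
tool_rot: [0.083, 0.997, 0.0, 0.001]
ft_force: [-0.5, -1.4, 1.7]
grip_width: 0.0133
pos [0.5818 0.1642 0.0805] t 9.3 f [-0.49 -1.38  1.68] w 0.0133
tool shift mm [ 0.9  3.7 -1.5]
z [ 1.8e-03  5.0e-04 -1.0e+00] yang 80.49
clock: 9.55
eef_pos: [0.5823, 0.1663, 0.0805]
tool_rot: [0.083, 0.997, 0.0, 0.001]
ft_force: [-1.3, -1.1, 2.4]
grip_width: 0.0135
pos [0.5823 0.1663 0.0805] t 9.55 f [-1.29 -1.09  2.45] w 0.0135
tool shift mm [ 1.   1.5 -1.5]
z [ 2.e-03  5.e-04 -1.e+00] yang 80.48
```

```bash
python3 -m jog '[[[0.0008,0.001,0.0005,0,0.1,0],[0.0003,0.001,0.0002,0,0,0]]]'; python3 d.py .5815 .168 .082; python3 -m jog '[[[0.0003,0.001,0.0002,0,0,0],[0.0003,0.001,0,0,0,0]]]'; python3 d.py .5815 .168 .082; python3 -m jog '[[[0.0003,0.001,0,0,0,0],[0.0003,0.001,0,0,0,0]]]'; python3 d.py .5815 .168 .082
```

```text
clock: 9.8
eef_pos: [0.582, 0.1687, 0.08]
tool_rot: [0.083, 0.997, 0.0, 0.001]
ft_force: [0.8, -1.3, 2.4]
grip_width: 0.0138
pos [0.582  0.1687 0.08  ] t 9.8 f [ 0.8  -1.34  2.4 ] w 0.0138
tool shift mm [ 0.4 -0.7 -2. ]
z [ 1.3e-03  8.0e-04 -1.0e+00] yang 80.48
clock: 10.05
eef_pos: [0.5818, 0.1708, 0.0799]
tool_rot: [0.083, 0.997, 0.0, 0.001]
ft_force: [0.2, -1.7, 3.4]
grip_width: 0.013
pos [0.5818 0.1708 0.0799] t 10.05 f [ 0.16 -1.7   3.39] w 0.013
tool shift mm [-0.1 -2.8 -2.1]
z [ 1.7e-03  7.0e-04 -1.0e+00] yang 80.48
clock: 10.3
eef_pos: [0.5817, 0.173, 0.08]
tool_rot: [0.083, 0.997, 0.0, 0.001]
ft_force: [0.1, -1.2, 2.6]
grip_width: 0.0139
pos [0.5817 0.173  0.08  ] t 10.3 f [ 0.12 -1.22  2.58] w 0.0139
tool shift mm [-0.7 -5.  -2. ]
z [ 1.9e-03  7.0e-04 -1.0e+00] yang 80.48
```

No drop on this line, so the foot must be off across the row. The side view hinted that it is too far in +x. I'll shift 2 mm along tool +x and sweep back.

```bash
python3 -m jog '[[[0.0015,0,0,0,0.1,0],[0.0012,-0.001,0,0,0,0],[0,-0.0012,0,0,0,0]]]'; python3 d.py .5815 .168 .082; python3 -m jog '[[[0,-0.0012,0,0,0,0],[0,-0.0012,0,0,0,0]]]'; python3 d.py .5815 .168 .082; python3 -m jog '[[[0,-0.0012,0,0,0,0],[0,-0.0012,0,0,0,0]]]'; python3 d.py .5815 .168 .082;  python3 -m jog '[[[0,-0.0012,0,0,0,0],[0,-0.0012,0,0,0,0]]]'; python3 d.py .5815 .168 .082
```

```text
clock: 10.68
eef_pos: [0.5797, 0.1731, 0.0807]
tool_rot: [0.083, 0.997, 0.002, 0.001]
ft_force: [0.8, 1.9, 2.8]
grip_width: 0.0133
pos [0.5797 0.1731 0.0807] t 10.68 f [0.81 1.89 2.79] w 0.0133
tool shift mm [-2.6 -4.7 -1.4]
z [ 0.0028  0.0047 -1.    ] yang 80.53
clock: 10.92
eef_pos: [0.5789, 0.1714, 0.0806]
tool_rot: [0.082, 0.997, 0.003, 0.001]
ft_force: [-0.5, 1.1, 2.3]
grip_width: 0.0135
pos [0.5789 0.1714 0.0806] t 10.93 f [-0.45  1.12  2.27] w 0.0135
tool shift mm [-3.1 -2.9 -1.4]
z [ 0.0022  0.0063 -1.    ] yang 80.57
clock: 11.18
eef_pos: [0.5782, 0.1691, 0.0805]
tool_rot: [0.082, 0.997, 0.003, 0.001]
ft_force: [0.7, 1.2, 1.1]
grip_width: 0.0132
pos [0.5782 0.1691 0.0805] t 11.18 f [0.69 1.22 1.11] w 0.0132
tool shift mm [-3.4 -0.6 -1.5]
z [ 0.0016  0.0068 -1.    ] yang 80.58
clock: 11.42
eef_pos: [0.5777, 0.1666, 0.0804]
tool_rot: [0.082, 0.997, 0.004, 0.0]
ft_force: [0.4, 1.3, 2.3]
grip_width: 0.0137
pos [0.5777 0.1666 0.0804] t 11.43 f [0.44 1.28 2.32] w 0.0137
tool shift mm [-3.6  2.  -1.6]
z [ 0.0012  0.0071 -1.    ] yang 80.58
```

```bash
python3 -m jog '[[[0,-0.0012,0,-0.2,0,0],[0,-0.0012,0,-0.2,0,0]]]'; python3 d.py .5815 .168 .082;  python3 -m jog '[[[0,-0.0012,0,0,0,0],[0,-0.0012,0,0,0,0]]]'; python3 d.py .5815 .168 .082; python3 -m jog '[[[0,-0.002,0,0,0,0],[0,-0.002,0,0,0,0],[0,-0.002,0,0,0,0]]]'; python3 d.py .5815 .168 .082
python3 - <<'E'
from h import *
s=grab('side','side4')
p=bot.get_obs()['eef_pos'];print(proj(s,[p,[p[0],p[1],.036],[.5815,.168,.038]]))
cv2.imwrite('pics/c4.png',cv2.resize(s['pixels'][170:200,250:290,::-1],None,fx=18,fy=18,interpolation=cv2.INTER_CUBIC))
E
```

```text
clock: 11.68
eef_pos: [0.578, 0.1643, 0.0802]
tool_rot: [0.082, 0.997, 0.008, 0.001]
ft_force: [1.5, 4.0, 0.1]
grip_width: 0.0133
pos [0.578  0.1643 0.0802] t 11.68 f [1.48 3.99 0.12] w 0.0133
tool shift mm [-2.8  4.2 -1.8]
z [ 0.0038  0.0149 -0.9999] yang 80.58
clock: 11.92
eef_pos: [0.578, 0.1639, 0.0802]
tool_rot: [0.082, 0.997, 0.01, 0.001]
ft_force: [1.4, 5.3, -0.1]
grip_width: 0.0135
pos [0.578  0.1639 0.0802] t 11.93 f [ 1.36  5.26 -0.1 ] w 0.0135
tool shift mm [-2.8  4.6 -1.7]
z [ 0.0045  0.0197 -0.9998] yang 80.64
clock: 12.3
eef_pos: [0.5779, 0.1633, 0.0803]
tool_rot: [0.08, 0.997, 0.015, 0.002]
ft_force: [2.1, 6.1, -1.4]
grip_width: 0.0138
pos [0.5779 0.1633 0.0803] t 12.3 f [ 2.12  6.09 -1.4 ] w 0.0138
tool shift mm [-2.8  5.3 -1.5]
z [ 0.0061  0.0306 -0.9995] yang 80.85
[[267.83538803 175.9219865 ]
 [268.65752437 187.74503185]
 [268.49045228 186.27240256]]
```

View pics/c4.png

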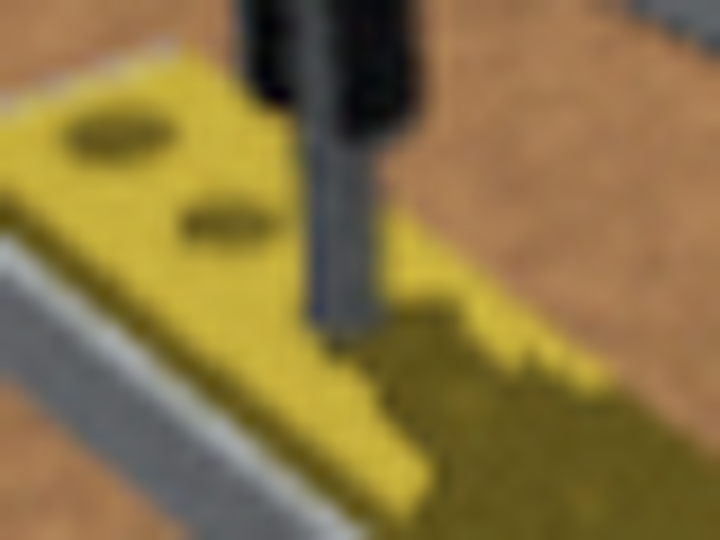

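The vertical force vanished while the sideways force rose to 4–6 N. The crop shows the foot at (343,325) where the 15 mm hole was, and the 18 and 21 mm holes are still visible at (228,222) and (118,132). The foot is caught in the 15 mm hole. I'll straighten the tool around the foot and go down gently.

```bash
python3 -m jog '[[[0,0.001,0,-0.9,0.15,0.15],[0,0.0008,0,-0.9,0.15,0.15],[0,0,0,0,0,0]]]'; python3 d.py .5783 .1652 .0507; python3 -m jog '[[[0,0,0.001,0,0,0],[0,0,0.001,0,0,0]]]'; python3 d.py .5783 .1652 .0507
```

```text
clock: 12.72
eef_pos: [0.5779, 0.163, 0.0797]
tool_rot: [0.083, 0.996, 0.03, 0.0]
ft_force: [1.4, 0.8, -0.4]
grip_width: 0.0135
pos [0.5779 0.163  0.0797] t 12.72 f [ 1.41  0.84 -0.44] w 0.0135
tool shift mm [-0.2  0.5 29.1]
z [ 0.0054  0.0597 -0.9982] yang 80.46
clock: 12.98
eef_pos: [0.5781, 0.1629, 0.0778]
tool_rot: [0.083, 0.996, 0.03, 0.0]
ft_force: [1.6, 0.7, -0.3]
grip_width: 0.0133
pos [0.5781 0.1629 0.0778] t 12.97 f [ 1.61  0.68 -0.31] w 0.0133
tool shift mm [ 0.   0.7 27.2]
z [ 0.0057  0.0599 -0.9982] yang 80.44
```

The sign of that turn was wrong: the lean grew to 0.060. I'll reverse it while holding the foot in place.

```bash
python3 -m jog '[[[0,0.0007,0,0.85,0.1,0],[0,0.0007,0,0.85,0.1,0]]]'; python3 d.py .5783 .1652 .0507; python3 -m jog '[[[0,0.0007,0,0.85,0.1,0],[0,0.0006,0,0.85,0,0],[0,0,0,0,0,0]]]'; python3 d.py .5783 .1652 .0507
```

```text
clock: 13.22
eef_pos: [0.5783, 0.1641, 0.0777]
tool_rot: [0.083, 0.996, 0.015, -0.003]
ft_force: [1.9, -0.4, -0.5]
grip_width: 0.0135
pos [0.5783 0.1641 0.0777] t 13.22 f [ 1.92 -0.42 -0.53] w 0.0135
tool shift mm [-0.   0.3 27. ]
z [-0.003   0.0294 -0.9996] yang 80.43
clock: 13.6
eef_pos: [0.5786, 0.1658, 0.0775]
tool_rot: [0.083, 0.997, -0.002, -0.005]
ft_force: [2.1, 0.8, 0.1]
grip_width: 0.0136
pos [0.5786 0.1658 0.0775] t 13.6 f [2.08 0.81 0.14] w 0.0136
tool shift mm [-0.  -0.5 26.8]
z [-0.0104 -0.0032 -0.9999] yang 80.5
```

```bash
python3 -m jog '[[[0,0,0.001,-0.2,-0.6,0],[0,0,0.002,0,0,0]]]'; python3 d.py .5783 .1652 .0507; python3 -m jog '[[[0,0,0.002,0,0,0],[0,0,0.002,0,0,0]]]'; python3 d.py .5783 .1652 .0507
```

```text
clock: 13.85
eef_pos: [0.5782, 0.1657, 0.0744]
tool_rot: [0.083, 0.997, -0.001, 0.0]
ft_force: [0.9, -0.1, 0.4]
grip_width: 0.0134
pos [0.5782 0.1657 0.0744] t 13.85 f [ 0.9  -0.11  0.38] w 0.0134
tool shift mm [-0.1 -0.4 23.7]
z [ 6.0e-04 -1.5e-03 -1.0e+00] yang 80.51
clock: 14.1
eef_pos: [0.5783, 0.1656, 0.0704]
tool_rot: [0.083, 0.997, -0.0, 0.001]
ft_force: [1.3, -0.5, 0.2]
grip_width: 0.0136
pos [0.5783 0.1656 0.0704] t 14.1 f [ 1.32 -0.5   0.17] w 0.0136
tool shift mm [-0.1 -0.4 19.7]
z [ 0.0011 -0.001  -1.    ] yang 80.49
```

The foot is 12 mm into the strip with no load. I'll keep going down.

```bash
python3 -m jog '[[[0,0,0.002,0,0,0],[0,0,0.002,0,0,0],[0,0,0.002,0,0,0]]]'; python3 d.py .5783 .1652 .0507; python3 -m jog '[[[0,0,0.002,0,0,0],[0,0,0.002,0,0,0],[0,0,0.002,0,0,0]]]'; python3 d.py .5783 .1652 .0507;python3 -m jog '[[[0,0,0.002,0,0,0],[0,0,0.002,0,0,0]]]'; python3 d.py .5783 .1652 .0507
```

```text
clock: 14.48
eef_pos: [0.5783, 0.1656, 0.0639]
tool_rot: [0.083, 0.997, -0.0, 0.001]
ft_force: [2.4, 1.4, 0.2]
grip_width: 0.0135
pos [0.5783 0.1656 0.0639] t 14.47 f [2.43 1.41 0.18] w 0.0135
tool shift mm [-0.  -0.4 13.2]
z [ 1.1e-03 -8.0e-04 -1.0e+00] yang 80.48
clock: 14.85
eef_pos: [0.5783, 0.1656, 0.0574]
tool_rot: [0.083, 0.997, -0.0, 0.001]
ft_force: [1.8, 0.6, 0.5]
grip_width: 0.0137
pos [0.5783 0.1656 0.0574] t 14.85 f [1.85 0.56 0.51] w 0.0137
tool shift mm [-0.  -0.4  6.7]
z [ 1.e-03 -8.e-04 -1.e+00] yang 80.48
clock: 15.1
eef_pos: [0.5784, 0.1656, 0.0532]
tool_rot: [0.083, 0.997, -0.0, 0.001]
ft_force: [2.1, 0.2, 0.4]
grip_width: 0.0137
pos [0.5784 0.1656 0.0532] t 15.1 f [2.11 0.19 0.44] w 0.0137
tool shift mm [ 0.  -0.5  2.5]
z [ 1.1e-03 -8.0e-04 -1.0e+00] yang 80.48
```

Before seating it, a small sideways wiggle (about 1 mm) will confirm it is a close 15-in-16 fit.

```bash
python3 -m jog '[[[0,0.0008,0,0,0,0]]]'; python3 d.py .5783 .1652 .0507; python3 -m jog '[[[0,-0.0008,0,0,0,0],[0,-0.0008,0,0,0,0]]]'; python3 d.py .5783 .1652 .0507
```

```text
clock: 15.22
eef_pos: [0.5783, 0.1659, 0.0528]
tool_rot: [0.083, 0.997, -0.001, 0.0]
ft_force: [2.1, -0.6, -0.1]
grip_width: 0.0136
pos [0.5783 0.1659 0.0528] t 15.22 f [ 2.11 -0.62 -0.11] w 0.0136
tool shift mm [-0.1 -0.7  2.1]
z [ 6.e-04 -2.e-03 -1.e+00] yang 80.47
clock: 15.48
eef_pos: [0.5784, 0.1654, 0.0528]
tool_rot: [0.083, 0.997, 0.0, 0.001]
ft_force: [1.8, 1.8, -1.1]
grip_width: 0.0133
pos [0.5784 0.1654 0.0528] t 15.47 f [ 1.81  1.81 -1.12] w 0.0133
tool shift mm [ 0.  -0.2  2.1]
z [ 1.1e-03  5.0e-04 -1.0e+00] yang 80.49
```

```bash
python3 -m jog '[[[0,0.0004,0.001,0,0,0],[0,0,0.001,0,0,0]]]'; python3 d.py .5783 .1656 .0507; python3 -m jog '[[[0,0,0.001,0,0,0]]]'; python3 d.py .5783 .1656 .0507
```

```text
clock: 15.72
eef_pos: [0.5784, 0.1655, 0.051]
tool_rot: [0.083, 0.997, -0.0, 0.001]
ft_force: [3.0, 1.1, -0.4]
grip_width: 0.0139
pos [0.5784 0.1655 0.051 ] t 15.72 f [ 3.05  1.09 -0.41] w 0.0139
tool shift mm [0.1 0.  0.3]
z [ 1.2e-03 -2.0e-04 -1.0e+00] yang 80.5
clock: 15.85
eef_pos: [0.5786, 0.1656, 0.0507]
tool_rot: [0.083, 0.997, 0.0, 0.001]
ft_force: [0.2, 0.2, 6.7]
grip_width: 0.0134
pos [0.5786 0.1656 0.0507] t 15.85 f [0.22 0.18 6.72] w 0.0134
tool shift mm [ 0.3 -0.   0. ]
z [ 1.8e-03 -1.0e-04 -1.0e+00] yang 80.49
```

It hit the hard floor at 6.7 N, exactly at the predicted height, and the wiggle was stopped by the walls, so the fit is close. I'll let go and withdraw straight up.

```bash
python3 -m jog '[[[0,0,0,0,0,0],[0,0,0,0,0,0],[0,0,0,0,0,0],[0,0,-0.005,0,0,0],[0,0,-0.01,0,0,0],[0,0,-0.02,0,0,0],[0,0,-0.03,0,0,0],[0,0,-0.03,0,0,0],[0,0,-0.03,0,0,0],[0,0,0,0,0,0]]]' 0.045
python3 -m jog '[[[0.05,0,-0.02,0,0,0],[0.05,0,0,0,0,0],[0.05,0,0,0,0,0],[0.04,0,0,0,0,0],[0,0,0,0,0,0],[0,0,0,0,0,0]]]'
python3 - <<'E'
from h import *
s=grab('side','side5');t=grab('top','top5')
for h in(.102,.094):print(h,proj(s,[[.5783,.1654,h]]),proj(t,[[.5783,.1654,h]]))
f=lambda c,u,v:cv2.resize(c['pixels'][v:v+60,u:u+60,::-1],(400,400),interpolation=cv2.INTER_CUBIC)
cv2.imwrite('pics/c5.png',np.hstack([f(s,240,145),f(t,218,165)]))
E
```

```text
clock: 17.1
eef_pos: [0.5767, 0.1649, 0.1818]
tool_rot: [0.083, 0.997, -0.001, -0.001]
ft_force: [0.0, -1.0, 0.7]
grip_width: 0.045
clock: 17.85
eef_pos: [0.3823, 0.1958, 0.1974]
tool_rot: [0.083, 0.997, -0.002, -0.004]
ft_force: [0.2, -0.1, -0.8]
grip_width: 0.0449
0.102 [[267.06875771 169.68971183]] [[243.63767377 192.72380467]]
0.094 [[267.22364169 171.8996902 ]] [[244.13600412 193.09964793]]
```

View pics/c5.png

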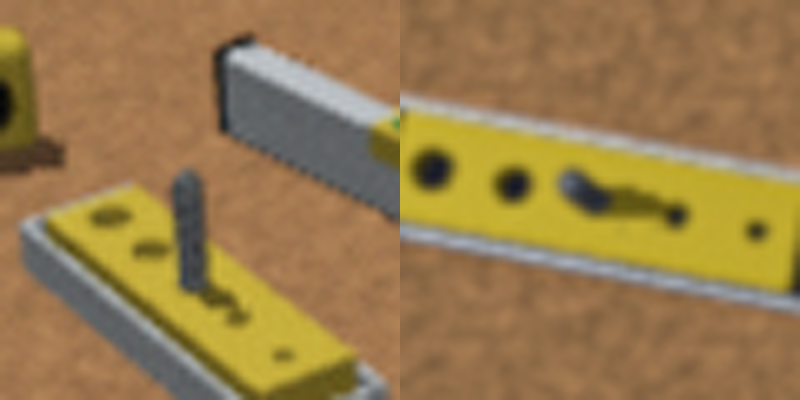

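The bit stands upright in the middle (third) hole, with the 21 and 18 mm holes free on one side and the 12 and 9 mm ones on the other. Its tip is at about px (267.9,170.5). The prediction was (267.1,169.7) for a 96 mm bit fully home, so the length is right too. The gripper is clear, so I'm handing in.

```bash
python3 -c "
from workcell import bot
print(bot.job_done())"
```

```text
the job is handed in; nothing more can be done
None
```

The 15 mm bit is out of the timber block and standing upright, fully home, in the middle (15 mm) hole of the yellow strip. I let go, backed the arm clear and handed the job in at about 18 s.

**Last checks**
- **Seating:** the bit met the hard floor at the predicted height with 6.7 N.
- **Load on the strip:** it never read above about 3.5 N while I felt for the hole. Sideways force reached about 6 N when the foot caught in the hole.
- **Final images:** the bit stands in the third hole. Its tip is within about 1 px of where a fully seated 96 mm bit should be.

**What disagreed**
- **Diameter:** the gripper read 13.6 mm and the image width 14.1 mm, both between 12 and 15. I settled on 15 because the spares in the case measured as 12 and 18, the bit fitted its hole closely, and the tip height matched 96 mm.
- **Hole position:** the two cameras differed by about 3 mm. My first pass along the row missed, and the second pass, about 3 mm over, found the hole.
- **Tool tilt:** I turned the tool the wrong way once with the foot in the hole. That leaned it to about 0.06 rad under light force, and I straightened it before lowering.

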